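# Draw the wide-lug blade inserts out of the clip strip into the case

## Robot

A 6-joint arm with a two-finger parallel gripper is mounted at the origin on the work surface. World frame = base frame: x ahead of the robot, y to its left, z up, the work surface at z = 0. Lengths are in m, angles in rad, forces in N, time in s.
With the tool pointing down it reaches from about 0.375 to 0.975 m from the base axis. Payload 3.8 kg.
Tool frame: the origin (TCP) lies midway between the tips of the shut fingers; the grasp point (between the pads) lies 19 mm behind it; z points along the fingers, y is the line along which they close (so a half turn about z gives the same grasp; the last joint's range is limited). The gripper opens to 85 mm and grips with 20 to 120 N. Pads are 22 mm wide; open, the fingers measure 114 mm over their backs; the gripper's body (76 mm by 85 mm) begins 54 mm behind the grasp point. The pads swing forward as they close: fully open they stand 13 mm farther back than shut.
Start: joints at [1.143, 0.264, 1.604, -0, 1.274, -0.037], TCP at [0.257, 0.624, 0.231] pointing down, gripper open.
Joint ranges: [-2.63, 2.63], [-0.94, 2.18], [0.31, 2.57], [-1.31, 4.45], [0, 2.66], [-2.55, 2.55]. Speed limits (rad/s): [2.57, 2.57, 3.14, 3.14, 3.14, 3.14].

## Interface

Orientations are given as a rotation vector (axis times angle).
In Python, from workcell import bot, imaging gives the robot as it stands.
- The arm moves only by the tool step_arm, never from a script. Its argument "series" is a list of rows, each an object of numbers: "grip": the closure, from -1 (fully open) to 1 (shut); "x", "y", "z": the shift along the tool's x, y, z normalised to -1 to 1, where 1 is 500 mm; "ax", "ay", "az": the turn, a rotation vector about the tool's x, y, z normalised to -1 to 1, where 1 is 30 degrees. A call has 1 to 12 rows; each row is the pose to reach, as a shift and turn from the pose commanded when the call began, along the tool's axes at that moment; what a row does not reach only later rows make up. A row lasts 1/10 s, in which the tool goes at most 50 mm and 8.59 degrees, less where a joint would pass 70% of its speed; a pose out of reach is approached as far as the arm can. A call with a number of a shift or a turn outside -1 to 1 is refused whole. A call with a gripper value outside its range is refused whole. The fingers move at their own pace and stop on an object; "force" is the grip in N (left out, the last holds). Time passes only in rows, so rows that repeat a pose let the fingers close. It gives the time, the measured TCP pose, the force, the opening and the grip force at its end, in the units of the state.
- bot.read_state(): the state, without advancing time (a new reading comes with each control period).
- imaging.read_camera(name): name is "scene" or "top" or "wrist"; returns a dict with "img" (400x640x3 uint8, red, green, blue), "fx", "fy", "cx", "cy" (pixels), "R" (3x3) and "t" (3): a world point X has camera coordinates R X + t. Camera axes: x right, y down, z forward; pixel columns grow to the right and rows downward; lengths in m; the calibration is good to about 2 mm. A picture is of the moment at which its call begins. There is no depth.
- bot.finish_job(): hands the job in; it is judged then, once.
The state is a dict: "time": time; "q": joint angles; "joint_vel": joint speeds; "joint_torque": joint torques, N m; "tool_pos": TCP position; "tcp_rot": TCP orientation; "wrist_force": force on the tool from outside, world axes, zero at the start; "torque": the same for the moment, N m; "width": opening from 0.0 (shut) to 1.0 (fully open); "grip_force": force on a finger pad.
Only numpy, scipy, OpenCV 4.12 (cv2) and the standard library are available. Lean on these libraries where they do the work, as an engineer would, in place of code of your own. Each camera call takes 0.05 s, during which the arm holds its last target. There are 200 camera calls.

## Task

Lift the lid off the case by its knob and lay it flat on the middle of the rubber mat. Then draw the two blade inserts that have wide flat lugs out of the sprung clip strip, one at a time, towards the robot until each lies flat and wholly inside the case, leaving the two round-post blades in their clips. Finally put the lid back squarely on the case, without disturbing the loose things around.

Things in the scene. Friction and masses are not known exactly. Their poses are not given: they have to be found in the camera images.
- rack: fixed clip rack, 240 mm wide (its y), 307 deep (its x): lidded case on the robot's side, then a shelf with the clip strip. Origin at bench level, mid-width, where the case ends and the shelf begins; x points away from the robot, z up. Shelf: x 0 to 135 mm, top at z 20 mm, a 6 mm step above the case floor.
- case_floor (a point): middle of the case's floor, at rack x -80, y 0, z 14 mm. Inside, the case spans rack x -160 to 0 and y -108 to 108 mm; 6 mm thick walls up to z 78 mm at front and sides, back open to the shelf. A blade drawn forward about 140 mm drops off the step and lies wholly in the case.
- clip_strip (a point): middle of the clip strip: rack x 100, y 0, z 40 mm. Black fences to z 40 mm, front face at rack x 80; steel bridge above, x 90 to 110, up to z 80 mm. Four bays at rack y -81, -27, 27, 81 mm; in each a sprung roller sits in a notch in the blade's top and rises 2.6 mm to free it: straight pull to rack -x of about 7 to 15 N over the first 25 mm, then nearly free.
- lid_knob (a point): middle of the lid's knob: black upright cylinder 28 mm in diameter, 45 tall, at the lid's centre. Point 20 mm below the knob's top, 25 above the lid's top face, 34 above its lowest face. Axes x, y along the lid's short and long sides, z up. At the start, and when seated on the case, it is at rack x -81, y 0, z 108 mm, with lid x along rack x.
- lid_plate (a point): centre of the top face of the loose grey lid, at the knob's foot: 5 mm plate 174 (x) x 232 (y) mm with a 4 mm deep plug under it (150 x 208 mm) that fits 4 mm loose between the case's walls; 0.3 to 0.56 kg.
- mat: fixed black rubber mat 200 (x) x 240 (y) mm, 4 mm thick, flat on the bench left or right of the rack; origin at the centre of its underside. A lid lying on it has its knob point 38 mm above the bench.
- wide_a_lug (a point): middle of the wide lug of a blade to take (two alike): flat upright plate 34 mm wide, 10 thick, 34 tall on the robot-side end of the blade, 33 mm above its underside. x along the blade to its tail, z up. At the start: rack x 15, z 53 mm, in any bay; behind the lug are 60 mm of bare blade (top at rack z 36) before the strip, room to hook the lug from behind.
- wide_a_tail (a point): tail end of the same blade as wide_a_lug (steel, 110 mm long, 24 wide, 16 thick, about 0.35 kg, lying flat, its rear 40 mm in the clip): middle of the end face, 105 mm behind the lug point, 8 mm above the underside.
- wide_b_lug (a point): middle of the wide lug of a blade to take (two alike): flat upright plate 34 mm wide, 10 thick, 34 tall on the robot-side end of the blade, 33 mm above its underside. x along the blade to its tail, z up. At the start: rack x 15, z 53 mm, in any bay; behind the lug are 60 mm of bare blade (top at rack z 36) before the strip, room to hook the lug from behind.
- wide_b_tail (a point): tail end of the same blade as wide_b_lug (steel, 110 mm long, 24 wide, 16 thick, about 0.35 kg, lying flat, its rear 40 mm in the clip): middle of the end face, 105 mm behind the lug point, 8 mm above the underside.
- post_a_lug (a point): middle of the lug of a round-post blade, to be left in its clip: the same blade, but its lug is a round upright post 14 mm in diameter, 34 tall. At the start at rack x 18, z 53 mm.
- post_b_lug (a point): middle of the lug of a round-post blade, to be left in its clip: the same blade, but its lug is a round upright post 14 mm in diameter, 34 tall. At the start at rack x 18, z 53 mm.
- bush: brass guide bush, ring 40 mm in diameter, 35 tall, standing on the steel mould plate (190 x 220 x 36 mm) that lies on the side of the rack where the mat is not; bystander. Origin at the centre of its underside.
- hammer: hammer lying at the back of the bench on the left; bystander. Origin on its underside.
- eyebolt: dark eyebolt, 38 mm wide, 81 tall, standing beyond the rack on the right; bystander. Origin at the centre of its underside.
- pillar: steel guide pillar 26 mm in diameter, 90 tall, standing at the robot's side of the bench on the right; bystander. Origin at the centre of its underside.
- screwdriver: screwdriver lying at the robot's side of the bench on the left; bystander. Origin on its underside.
Mind the look-alikes: they are no part of the job. What is shaped like the part that bears wide_b_lug but brown is not meant.

How it is judged:
By the outcome, as a careful person would: the job done as asked, in the order asked, and still so for the second after the job is handed in, with the robot touching nothing.
It also fails if it takes over 70 s, if anything falls off the work surface, if the arm or the gripper's body presses on something with over 40 N, if the wrist force passes 120 N, or if a joint passes its speed limit or range.

## Working session

There is one attempt and no reset: what is moved stays moved. The work goes in short steps, Python scripts to look and compute and a tool call to move; the robot and the scene stay as the last step left them, time stands still between calls to the robot, and variables do not carry over. Pictures are saved under pics/ and viewed, at most 11 in all, crops included, and the job is handed in when it is done.

Besides the shell and the picture viewer there is one more tool, called by a JSON object that holds its "op" and its "data", one argument or row to a line. step_arm: Moves the arm, as the interface text tells. Scaled input: -1 to 1 covers 500 mm each way for a shift and 30 degrees each way for a turn. Its arguments: {"type":"object","properties":{"series":{"type":"array","items":{"type":"object","properties":{"grip":{"type":"number"},"x":{"type":"number","minimum":-1,"maximum":1},"y":{"type":"number","minimum":-1,"maximum":1},"z":{"type":"number","minimum":-1,"maximum":1},"ax":{"type":"number","minimum":-1,"maximum":1},"ay":{"type":"number","minimum":-1,"maximum":1},"az":{"type":"number","minimum":-1,"maximum":1}}}},"force":{"type":"number"}},"required":["series"]}

```bash
mkdir -p pics
cat > h.py <<'E'
import numpy as np, cv2
from workcell import bot, imaging
def snap(n,f=None):
    c=imaging.read_camera(n)
    if f: cv2.imwrite('pics/'+f,c['img'][:,:,::-1])
    return c
def ray(c,u,v):
    d=np.array([(u-c['cx'])/c['fx'],(v-c['cy'])/c['fy'],1.])
    return -c['R'].T@c['t'], c['R'].T@d
def plane(c,u,v,z):
    o,d=ray(c,u,v); return o+d*(z-o[2])/d[2]
def proj(c,X):
    p=c['R']@np.asarray(X)+c['t']; return np.array([c['fx']*p[0]/p[2]+c['cx'],c['fy']*p[1]/p[2]+c['cy']])
E
python3 - <<'E'
from h import *
for n in('top','scene'):
    c=snap(n,n+'0.png'); print(n,c['fx'],-c['R'].T@c['t'],c['R'].round(2).tolist())
s=bot.read_state(); print({k:np.round(v,3).tolist() for k,v in s.items()})
E
```

```text
top 432.13599641871116 [0.3824235  0.02451691 1.18479999] [[-0.02, -1.0, -0.01], [-1.0, 0.02, -0.08], [0.08, 0.0, -1.0]]
scene 387.0961182052479 [ 1.04995499 -0.06195335  0.81209052] [[0.17, 0.98, -0.01], [0.76, -0.14, -0.63], [-0.62, 0.1, -0.78]]
{'time': 0.1, 'q': [1.143, 0.265, 1.605, -0.0, 1.274, -0.037], 'joint_vel': [0.001, -0.003, -0.002, 0.0, 0.003, 0.0], 'joint_torque': [-0.0, -51.671, -36.859, -0.0, 0.006, 0.0], 'tool_pos': [0.257, 0.623, 0.23], 'tcp_rot': [-0.61, -3.081, 0.003], 'wrist_force': [-0.025, -0.011, 0.007], 'torque': [-0.007, 0.051, -0.022], 'grip_force': 0.0, 'width': 1.003}
```

View pics/top0.png

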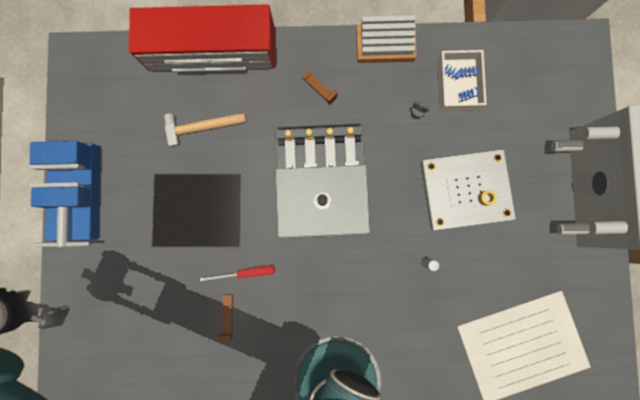

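View pics/scene0.png

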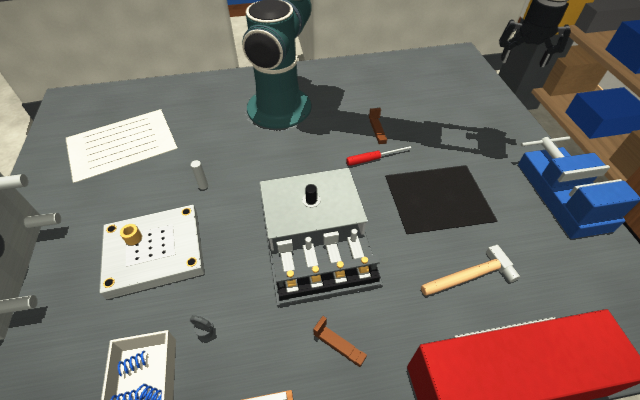

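The top view shows the lid at (277–369, 167–237), its knob at (322,200) and the mat at (153–241, 174–247). In the scene view the lugs at about (285,243) and (332,240) look wide, and those at (308,243) and (355,236) look like posts. I'll measure and zoom in.

Run:
```python
from h import *
c=snap('top'); s=snap('scene')
g=cv2.cvtColor(c['img'],cv2.COLOR_RGB2GRAY)
hsv=cv2.cvtColor(c['img'],cv2.COLOR_RGB2HSV)
def quad(mask,x0,x1,y0,y1,z,nm):
    m=np.zeros_like(mask); m[y0:y1,x0:x1]=mask[y0:y1,x0:x1]
    m=cv2.morphologyEx(m,cv2.MORPH_OPEN,np.ones((7,7)))
    ct=max(cv2.findContours(m,0,2)[0],key=cv2.contourArea)
    r=cv2.minAreaRect(ct); P=np.array([plane(c,u,v,z)[:2] for u,v in cv2.boxPoints(r)])
    print(nm,np.round(r[0],1),'centre',P.mean(0).round(4)); print(P.round(4).tolist())
    for i in range(4):
        e=P[(i+1)%4]-P[i]; print(' edge',np.linalg.norm(e).round(4),np.degrees(np.arctan2(e[1],e[0])).round(2))
print(g[185,260:300:3],g[210,320],g[210,140:160:3])
quad(((g>110)*255).astype(np.uint8),265,380,164,250,.083,'lid')
quad(((g<50)*255).astype(np.uint8),140,255,165,255,.004,'mat')
a=cv2.resize(s['img'][215:315,250:400],(750,500),interpolation=cv2.INTER_CUBIC)
cv2.imwrite('pics/z1.png',a[:,:,::-1])
```

```text
[119 119 120 121 118 122 186 188 191 189 189 189 189 191] 193 [113 112 113 112  96  49  48]
lid [322.  206.5] centre [0.4602 0.0266]
[[0.5725, 0.1709], [0.5655, -0.1228], [0.348, -0.1154], [0.3546, 0.1736]]
 edge 0.2937 -91.38
 edge 0.2176 178.05
 edge 0.289 88.69
 edge 0.2179 -0.71Traceback (most recent call last):
  File "<stdin>", line 15, in <module>
  File "<stdin>", line 8, in quad
ValueError: max() iterable argument is empty
```

Run:
```python
from h import *
c=snap('top'); s=snap('scene')
g=cv2.cvtColor(c['img'],cv2.COLOR_RGB2GRAY)
def quad(mask,x0,x1,y0,y1,z,nm):
    m=np.zeros_like(mask); m[y0:y1,x0:x1]=mask[y0:y1,x0:x1]
    m=cv2.morphologyEx(m,cv2.MORPH_OPEN,np.ones((9,9)))
    ct=max(cv2.findContours(m,0,2)[0],key=cv2.contourArea)
    r=cv2.minAreaRect(ct); P=np.array([plane(c,u,v,z)[:2] for u,v in cv2.boxPoints(r)])
    print(nm,np.round(r[0],1),'centre',P.mean(0).round(4))
    for i in range(4):
        e=P[(i+1)%4]-P[i]; print(' edge',np.linalg.norm(e).round(4),np.degrees(np.arctan2(e[1],e[0])).round(2))
quad(((g>160)*255).astype(np.uint8),265,380,160,250,.083,'lid')
quad(((g<80)*255).astype(np.uint8),140,255,165,255,.004,'mat')
# knob top: dark blob in lid
m=((g<90)*255).astype(np.uint8); k=np.zeros_like(m); k[188:212,310:335]=m[188:212,310:335]
M=cv2.moments(k); u,v=M['m10']/M['m00'],M['m01']/M['m00']; print('knob',u,v,plane(c,u,v,.12))
a=cv2.resize(s['img'][215:315,250:400],(750,500),interpolation=cv2.INTER_CUBIC)
cv2.imwrite('pics/z1.png',a[:,:,::-1])
```

```text
lid [321.5 197.9] centre [0.4821 0.0273]
 edge 0.2331 -88.62
 edge 0.1884 -179.11
 edge 0.2298 91.4
 edge 0.1884 1.89
mat [195.5 210. ] centre [0.464  0.3737]
 edge 0.2406 -91.37
 edge 0.1977 179.58
 edge 0.2373 88.69
 edge 0.198 0.54
knob 321.8970588235294 199.63235294117646 [0.47370668 0.02627461 0.12      ]
```

View pics/z1.png

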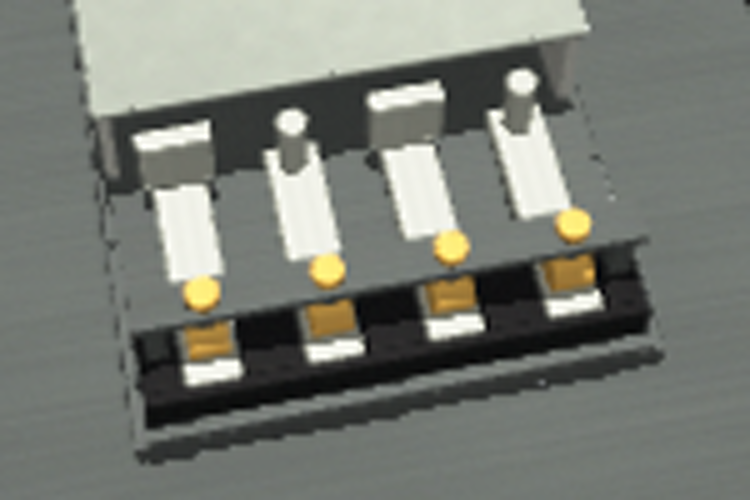

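Crop z1 shows wide lugs at (175,150) and (405,110), which are bays y=-81 and y=+27. The posts at (290,140) and (520,100) are in bays -27 and +81.

```bash
cat >> h.py <<'E'
from scipy.spatial.transform import Rotation as Ro
def Rdown(yaw): # tool y at yaw (deg) from world x, z down
    a=np.radians(yaw); y=np.array([np.cos(a),np.sin(a),0]); z=np.array([0,0,-1.]); return np.column_stack([np.cross(y,z),y,z])
def plan(pos,yaw,st=None):
    s=st or bot.read_state(); R=Ro.from_rotvec(s['tcp_rot']).as_matrix()
    d=R.T@(np.array(pos)-s['tool_pos'])/.5
    r=np.degrees(Ro.from_matrix(R.T@Rdown(yaw)).as_rotvec())/30
    print('xyz',d.round(4),'axyz',r.round(4),'| time',round(s['time'],2))
E
python3 -c "
from h import *
plan((.474,.026,.2),1.4)"
```

```text
xyz [-0.8568 -0.9403  0.0623] axyz [-1.400e-03  9.000e-04  2.207e+00] | time 0.3
```

{"op": "step_arm", "data": {
  "series": [
    {"x": -0.43, "y": -0.47, "z": 0.03, "az": 1},
    {"x": -0.43, "y": -0.47, "z": 0.03, "az": 1},
    {"x": -0.43, "y": -0.47, "z": 0.03, "az": 1},
    {"x": -0.43, "y": -0.47, "z": 0.03, "az": 1},
    {"x": -0.43, "y": -0.47, "z": 0.03, "az": 1},
    {"x": -0.43, "y": -0.47, "z": 0.03, "az": 1},
    {"x": -0.43, "y": -0.47, "z": 0.03, "az": 1},
    {"x": -0.43, "y": -0.47, "z": 0.03, "az": 1}
  ]
}}

```text
validation failed for argument at $.se...
```

```bash
python3 -c "
from h import *
plan((.474,.026,.2),1.4)"
```

```text
xyz [-0.8568 -0.9403  0.0623] axyz [-1.400e-03  9.000e-04  2.207e+00] | time 0.3
```

{"op": "step_arm", "data": {
  "series": [
    {"grip": -1.0, "x": -0.43, "y": -0.47, "z": 0.03, "ax": 0.0, "ay": 0.0, "az": 0.99},
    {"grip": -1.0, "x": -0.43, "y": -0.47, "z": 0.03, "ax": 0.0, "ay": 0.0, "az": 0.99},
    {"grip": -1.0, "x": -0.43, "y": -0.47, "z": 0.03, "ax": 0.0, "ay": 0.0, "az": 0.99},
    {"grip": -1.0, "x": -0.43, "y": -0.47, "z": 0.03, "ax": 0.0, "ay": 0.0, "az": 0.99},
    {"grip": -1.0, "x": -0.43, "y": -0.47, "z": 0.03, "ax": 0.0, "ay": 0.0, "az": 0.99},
    {"grip": -1.0, "x": -0.43, "y": -0.47, "z": 0.03, "ax": 0.0, "ay": 0.0, "az": 0.99},
    {"grip": -1.0, "x": -0.43, "y": -0.47, "z": 0.03, "ax": 0.0, "ay": 0.0, "az": 0.99},
    {"grip": -1.0, "x": -0.43, "y": -0.47, "z": 0.03, "ax": 0.0, "ay": 0.0, "az": 0.99}
  ]
}}

```text
time: 1.1
tool_pos: [0.367, 0.3225, 0.2162]
tcp_rot: [1.385, 2.819, -0.001]
wrist_force: [0.6, 0.6, -0.1]
width: 1.003
grip_force: 0.0
```

```bash
python3 -c "
from h import *
plan((.474,.026,.2),1.4)"
```

```text
xyz [-0.6    -0.1932  0.0329] axyz [2.0000e-04 1.2000e-03 1.2098e+00] | time 1.1
```

{"op": "step_arm", "data": {
  "series": [
    {"grip": -1.0, "x": -0.58, "y": -0.19, "z": 0.03, "az": 0.99},
    {"grip": -1.0, "x": -0.58, "y": -0.19, "z": 0.03, "az": 0.99},
    {"grip": -1.0, "x": -0.58, "y": -0.19, "z": 0.03, "az": 0.99},
    {"grip": -1.0, "x": -0.58, "y": -0.19, "z": 0.03, "az": 0.99},
    {"grip": -1.0, "x": -0.58, "y": -0.19, "z": 0.03, "az": 0.99},
    {"grip": -1.0, "x": -0.58, "y": -0.19, "z": 0.03, "az": 0.99},
    {"grip": -1.0, "x": -0.58, "y": -0.19, "z": 0.03, "az": 0.99},
    {"grip": -1.0, "x": -0.58, "y": -0.19, "z": 0.03, "az": 0.99}
  ]
}}

```text
validation failed for argument at $.se...
```

```bash
python3 -c "
from h import *
plan((.474,.026,.2),1.4)
c=snap('wrist','w1.png'); print(c['fx'],(-c['R'].T@c['t']).round(3),c['R'].round(2).tolist(), proj(c,(.474,.026,.128)))"
```

```text
xyz [-0.6    -0.1932  0.0329] axyz [2.0000e-04 1.2000e-03 1.2098e+00] | time 1.1
296.40491952339096 [0.325 0.378 0.358] [[0.79, 0.61, -0.0], [0.59, -0.76, 0.28], [0.17, -0.22, -0.96]] [229.40483138 467.18963026]
```

View pics/w1.png

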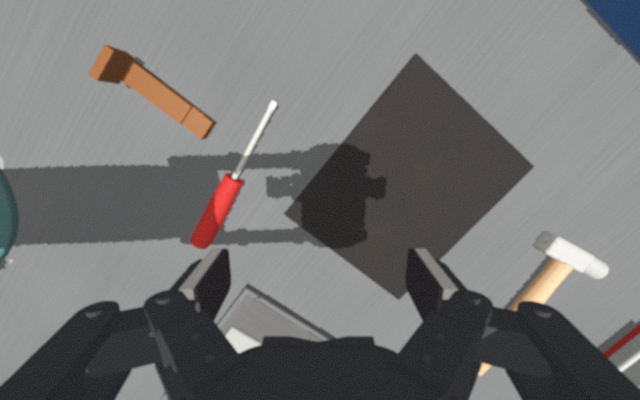

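The wrist view shows the mat's corners at (416,53), (533,166), (400,298) and (285,213). The move was refused because every row needs all seven keys.

```bash
python3 -c "
from h import *
c=snap('wrist'); P=np.array([plane(c,u,v,.004)[:2] for u,v in((416,53),(533,166),(400,298),(285,213))])
print(P.round(3).tolist(),P.mean(0))"
```

```text
[[0.369, 0.496], [0.566, 0.491], [0.562, 0.257], [0.364, 0.26]] [0.46517552 0.37592954]
```

{"op": "step_arm", "data": {
  "series": [
    {"grip": -1.0, "x": -0.58, "y": -0.19, "z": 0.03, "ax": 0.0, "ay": 0.0, "az": 0.99},
    {"grip": -1.0, "x": -0.58, "y": -0.19, "z": 0.03, "ax": 0.0, "ay": 0.0, "az": 0.99},
    {"grip": -1.0, "x": -0.58, "y": -0.19, "z": 0.03, "ax": 0.0, "ay": 0.0, "az": 0.99},
    {"grip": -1.0, "x": -0.58, "y": -0.19, "z": 0.03, "ax": 0.0, "ay": 0.0, "az": 0.99},
    {"grip": -1.0, "x": -0.58, "y": -0.19, "z": 0.03, "ax": 0.0, "ay": 0.0, "az": 0.99},
    {"grip": -1.0, "x": -0.58, "y": -0.19, "z": 0.03, "ax": 0.0, "ay": 0.0, "az": 0.99},
    {"grip": -1.0, "x": -0.58, "y": -0.19, "z": 0.03, "ax": 0.0, "ay": 0.0, "az": 0.99},
    {"grip": -1.0, "x": -0.58, "y": -0.19, "z": 0.03, "ax": 0.0, "ay": 0.0, "az": 0.99}
  ]
}}

```text
time: 2.0
tool_pos: [0.4704, 0.0377, 0.2012]
tcp_rot: [-2.059, -2.372, -0.0]
wrist_force: [-0.5, 0.2, -0.0]
width: 0.998
grip_force: 0.0
```

```bash
python3 -c "
from h import *
plan((.474,.026,.2),1.4)
c=snap('wrist','w2.png'); print(proj(c,(.474,.026,.128)))"
```

```text
xyz [-0.0242  0.0039  0.0025] axyz [-0.0004 -0.0013  0.2232] | time 2.0
[319.62534901 224.73691251]
```

View pics/w2.png

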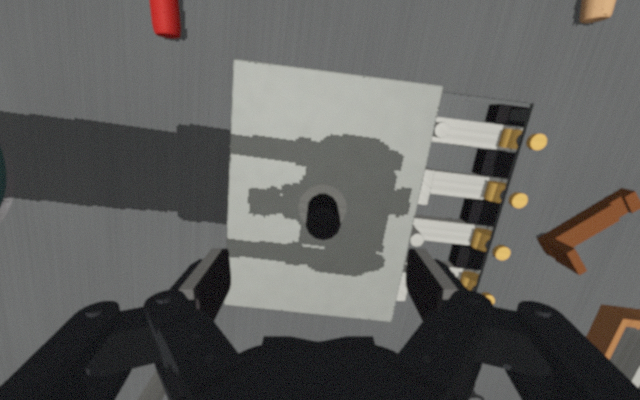

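The lid's corners are at (234,60), (441,86), (391,321) and (228,304), and the knob's dark blob spans rows 193–238 near column 322. Next I'll compute its position.

```bash
python3 -c "
from h import *
c=snap('wrist')
P=np.array([plane(c,u,v,.083)[:2] for u,v in((234,60),(441,86),(391,321),(228,304))]);print(P.round(4).tolist(),P.mean(0))
for i in range(4):
    e=P[(i+1)%4]-P[i]; print(np.linalg.norm(e).round(4),np.degrees(np.arctan2(e[1],e[0])).round(2))
g=cv2.cvtColor(c['img'],cv2.COLOR_RGB2GRAY); m=np.zeros_like(g); m[185:246,300:346]=(g[185:246,300:346]<40)*255
ct=max(cv2.findContours(m,0,2)[0],key=cv2.contourArea); x,y,w,h=cv2.boundingRect(ct); print(x,y,w,h)
for X in((.474,.026),(.474,.030),(.47,.026)):
    print([ (proj(c,(*X,z))).round(1).tolist() for z in(.083,.128)])
print((-c['R'].T@c['t']).round(3)); plan((.474,.026,.2),1.4)
"
```

```text
[[0.3877, 0.1403], [0.5576, 0.1448], [0.5644, -0.0842], [0.3963, -0.0879]] [0.47648862 0.0282571 ]
0.17 1.51
0.2291 -88.3
0.1682 -178.74
0.2284 92.16
307 196 33 44
[[319.7, 208.5], [320.0, 226.1]]
[[320.4, 204.4], [320.8, 221.3]]
[[315.5, 208.0], [314.9, 225.4]]
[0.461 0.107 0.343]
xyz [-0.0275  0.0048  0.0025] axyz [-0.0007 -0.0017  0.2291] | time 2.1
```

{"op": "step_arm", "data": {
  "force": 60.0,
  "series": [
    {"grip": -1.0, "x": -0.02, "y": 0.012, "z": 0.1, "ax": 0.0, "ay": 0.0, "az": 0.22},
    {"grip": -1.0, "x": -0.02, "y": 0.012, "z": 0.17, "ax": 0.0, "ay": 0.0, "az": 0.22},
    {"grip": -1.0, "x": -0.02, "y": 0.012, "z": 0.222, "ax": 0.0, "ay": 0.0, "az": 0.22},
    {"grip": -1.0, "x": -0.02, "y": 0.012, "z": 0.222, "ax": 0.0, "ay": 0.0, "az": 0.22},
    {"grip": 1.0, "x": -0.02, "y": 0.012, "z": 0.222, "ax": 0.0, "ay": 0.0, "az": 0.22},
    {"grip": 1.0, "x": -0.02, "y": 0.012, "z": 0.222, "ax": 0.0, "ay": 0.0, "az": 0.22},
    {"grip": 1.0, "x": -0.02, "y": 0.012, "z": 0.222, "ax": 0.0, "ay": 0.0, "az": 0.22},
    {"grip": 1.0, "x": -0.02, "y": 0.012, "z": 0.222, "ax": 0.0, "ay": 0.0, "az": 0.22},
    {"grip": 1.0, "x": -0.02, "y": 0.012, "z": 0.222, "ax": 0.0, "ay": 0.0, "az": 0.22},
    {"grip": 1.0, "x": -0.02, "y": 0.012, "z": 0.222, "ax": 0.0, "ay": 0.0, "az": 0.22}
  ]
}}

```text
time: 3.1
tool_pos: [0.4776, 0.0289, 0.0921]
tcp_rot: [2.19, 2.252, 0.002]
wrist_force: [-2.8, 1.6, 6.8]
width: 0.319
grip_force: 59.2
```

```bash
python3 -c "
from h import *
plan((.465,.375,.15),-1)
s=bot.read_state();print(s['tool_pos'],s['wrist_force'],s['width'],s['grip_force'],s['q'].__class__, np.round(s['torque'],2))"
```

```text
xyz [ 0.6927 -0.0058 -0.1155] axyz [ 0.0027 -0.0009  0.0866] | time 3.1
[0.47763876 0.02890512 0.09208206] [-2.84179493  1.56220095  6.7657489 ] 0.31852670959774904 59.20843720436096 <class 'numpy.ndarray'> [0.17 0.52 0.07]
```

{"op": "step_arm", "data": {
  "series": [
    {"grip": 1.0, "x": 0.0, "y": 0.0, "z": -0.03, "ax": 0.0, "ay": 0.0, "az": 0.0},
    {"grip": 1.0, "x": 0.0, "y": 0.0, "z": -0.07, "ax": 0.0, "ay": 0.0, "az": 0.0},
    {"grip": 1.0, "x": 0.0, "y": 0.0, "z": -0.115, "ax": 0.0, "ay": 0.0, "az": 0.0},
    {"grip": 1.0, "x": 0.04, "y": 0.0, "z": -0.115, "ax": 0.0, "ay": 0.0, "az": 0.02},
    {"grip": 1.0, "x": 0.12, "y": 0.0, "z": -0.115, "ax": 0.0, "ay": 0.0, "az": 0.04},
    {"grip": 1.0, "x": 0.21, "y": 0.0, "z": -0.115, "ax": 0.0, "ay": 0.0, "az": 0.06},
    {"grip": 1.0, "x": 0.3, "y": -0.01, "z": -0.115, "ax": 0.0, "ay": 0.0, "az": 0.08},
    {"grip": 1.0, "x": 0.39, "y": -0.01, "z": -0.115, "ax": 0.0, "ay": 0.0, "az": 0.08},
    {"grip": 1.0, "x": 0.48, "y": -0.01, "z": -0.115, "ax": 0.0, "ay": 0.0, "az": 0.08},
    {"grip": 1.0, "x": 0.57, "y": -0.01, "z": -0.115, "ax": 0.0, "ay": 0.0, "az": 0.08},
    {"grip": 1.0, "x": 0.65, "y": -0.01, "z": -0.115, "ax": 0.0, "ay": 0.0, "az": 0.08},
    {"grip": 1.0, "x": 0.693, "y": -0.006, "z": -0.115, "ax": 0.0, "ay": 0.0, "az": 0.087}
  ]
}}

```text
time: 4.3
tool_pos: [0.4632, 0.3779, 0.1473]
tcp_rot: [-2.238, -2.203, -0.0]
wrist_force: [1.0, -0.7, -4.2]
width: 0.31
grip_force: 60.0
```

```bash
python3 -c "
from h import *
snap('scene','s2.png')
plan((.465,.375,.022),-1)
s=bot.read_state();print(s['tool_pos'],s['wrist_force'],s['width'],s['grip_force'], np.round(s['torque'],2))"
```

```text
xyz [-0.0116  0.0024  0.251 ] axyz [ 0.0005 -0.007   0.0035] | time 4.35
[0.46384908 0.38033589 0.14750661] [ 0.87027362  3.27212862 -4.51555475] 0.31054753917341427 59.9235463142395 [ 0.2  -0.08  0.  ]
```

View pics/s2.png

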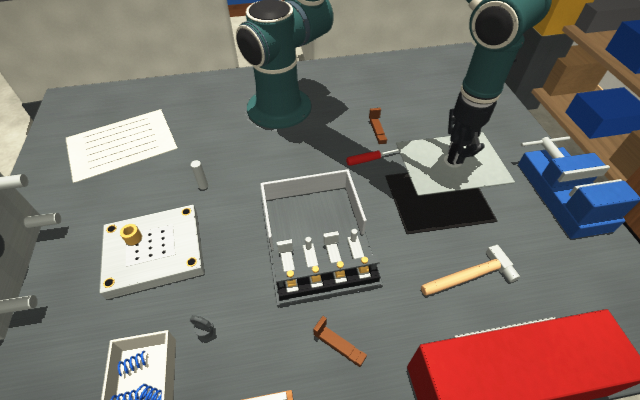

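The scene view shows the lid held level above the mat, centred near (458,163), with the case open.

{"op": "step_arm", "data": {
  "series": [
    {"grip": 1.0, "x": -0.005, "y": 0.0, "z": 0.0, "ax": 0.0, "ay": 0.0, "az": 0.0},
    {"grip": 1.0, "x": -0.005, "y": 0.0, "z": 0.07, "ax": 0.0, "ay": 0.0, "az": 0.0},
    {"grip": 1.0, "x": -0.005, "y": 0.0, "z": 0.14, "ax": 0.0, "ay": 0.0, "az": 0.0},
    {"grip": 1.0, "x": -0.005, "y": 0.0, "z": 0.2, "ax": 0.0, "ay": 0.0, "az": 0.0},
    {"grip": 1.0, "x": -0.005, "y": 0.0, "z": 0.2, "ax": 0.0, "ay": 0.0, "az": 0.0},
    {"grip": 1.0, "x": -0.005, "y": 0.0, "z": 0.2, "ax": 0.0, "ay": 0.0, "az": 0.0}
  ]
}}

```text
time: 4.95
tool_pos: [0.4637, 0.3709, 0.0473]
tcp_rot: [-2.242, -2.201, 0.004]
wrist_force: [0.2, 0.6, -3.6]
width: 0.314
grip_force: 60.1
```

```bash
python3 -c "
from h import *
plan((.465,.375,.022),-1)
c=snap('top'); g=cv2.cvtColor(c['img'],cv2.COLOR_RGB2GRAY); s=bot.read_state(); print(s['tool_pos'].round(4))
m=np.zeros_like(g); m[150:270,130:265]=(g[150:270,130:265]>150)*255
m=cv2.morphologyEx(m,cv2.MORPH_OPEN,np.ones((9,9))); ct=max(cv2.findContours(m,0,2)[0],key=cv2.contourArea)
r=cv2.minAreaRect(cv2.convexHull(ct)); z=s['tool_pos'][2]-.0921+.083
P=np.array([plane(c,u,v,z)[:2] for u,v in cv2.boxPoints(r)]); print(P.round(3).tolist(),P.mean(0))
"
```

```text
xyz [0.0084 0.0026 0.0506] axyz [-0.0038  0.0035 -0.002 ] | time 4.95
[0.4651 0.3721 0.049 ]
[[0.43, 0.369], [0.477, 0.304], [0.426, 0.266], [0.38, 0.331]] [0.42849495 0.31752741]
```

{"op": "step_arm", "data": {
  "series": [
    {"grip": 1.0, "x": 0.006, "y": 0.0, "z": 0.025, "ax": 0.0, "ay": 0.0, "az": 0.0},
    {"grip": 1.0, "x": 0.006, "y": 0.0, "z": 0.042, "ax": 0.0, "ay": 0.0, "az": 0.0},
    {"grip": 1.0, "x": 0.006, "y": 0.0, "z": 0.05, "ax": 0.0, "ay": 0.0, "az": 0.0},
    {"grip": 1.0, "x": 0.006, "y": 0.0, "z": 0.053, "ax": 0.0, "ay": 0.0, "az": 0.0},
    {"grip": 1.0, "x": 0.006, "y": 0.0, "z": 0.053, "ax": 0.0, "ay": 0.0, "az": 0.0},
    {"grip": 1.0, "x": 0.006, "y": 0.0, "z": 0.053, "ax": 0.0, "ay": 0.0, "az": 0.0}
  ]
}}

```text
time: 5.6
tool_pos: [0.4641, 0.3755, 0.0221]
tcp_rot: [-2.241, -2.202, 0.001]
wrist_force: [-4.2, -2.7, 5.2]
width: 0.311
grip_force: 61.5
```

{"op": "step_arm", "data": {
  "series": [
    {"grip": -1.0, "x": 0.006, "y": 0.0, "z": 0.0, "ax": 0.0, "ay": 0.0, "az": 0.0},
    {"grip": -1.0, "x": 0.0, "y": 0.0, "z": 0.0, "ax": 0.0, "ay": 0.0, "az": 0.0},
    {"grip": -1.0, "x": 0.0, "y": 0.0, "z": 0.0, "ax": 0.0, "ay": 0.0, "az": 0.0},
    {"grip": -1.0, "x": 0.0, "y": 0.0, "z": 0.0, "ax": 0.0, "ay": 0.0, "az": 0.0},
    {"grip": -1.0, "x": 0.0, "y": 0.0, "z": -0.08, "ax": 0.0, "ay": 0.0, "az": 0.0},
    {"grip": -1.0, "x": 0.0, "y": 0.0, "z": -0.16, "ax": 0.0, "ay": 0.0, "az": 0.0},
    {"grip": -1.0, "x": 0.0, "y": 0.0, "z": -0.24, "ax": 0.0, "ay": 0.0, "az": 0.0},
    {"grip": -1.0, "x": 0.0, "y": 0.0, "z": -0.3, "ax": 0.0, "ay": 0.0, "az": 0.0},
    {"grip": -1.0, "x": 0.0, "y": 0.0, "z": -0.3, "ax": 0.0, "ay": 0.0, "az": 0.0}
  ]
}}

```text
time: 6.5
tool_pos: [0.4676, 0.378, 0.1777]
tcp_rot: [2.24, 2.201, 0.018]
wrist_force: [-0.3, 0.4, 1.3]
width: 1.001
grip_force: 0.0
```

```bash
python3 -c "
from h import *
a=np.radians(1.6); R=np.array([[np.cos(a),-np.sin(a)],[np.sin(a),np.cos(a)]])
O=np.array([.4775,.028])+R@[.081,0]; print(O)
for b in(-.081,.027):
    p=O+R@[.015,b]; print(p); plan((*p,.17),1.6)
"
```

```text
[0.55846842 0.03026165]
[ 0.57572422 -0.05028794]
xyz [-0.8527  0.231   0.0116] axyz [ 0.0174 -0.0129 -0.0868] | time 6.5
[0.57270869 0.05766995]
xyz [-0.6369  0.2212  0.013 ] axyz [ 0.0174 -0.0129 -0.0868] | time 6.5
```

{"op": "step_arm", "data": {
  "series": [
    {"grip": -1.0, "x": -0.637, "y": 0.221, "z": 0.01, "ax": 0.02, "ay": -0.01, "az": -0.087},
    {"grip": -1.0, "x": -0.637, "y": 0.221, "z": 0.01, "ax": 0.02, "ay": -0.01, "az": -0.087},
    {"grip": -1.0, "x": -0.637, "y": 0.221, "z": 0.01, "ax": 0.02, "ay": -0.01, "az": -0.087},
    {"grip": -1.0, "x": -0.637, "y": 0.221, "z": 0.01, "ax": 0.02, "ay": -0.01, "az": -0.087},
    {"grip": -1.0, "x": -0.637, "y": 0.221, "z": 0.01, "ax": 0.02, "ay": -0.01, "az": -0.087},
    {"grip": -1.0, "x": -0.637, "y": 0.221, "z": 0.01, "ax": 0.02, "ay": -0.01, "az": -0.087},
    {"grip": -1.0, "x": -0.637, "y": 0.221, "z": 0.01, "ax": 0.02, "ay": -0.01, "az": -0.087},
    {"grip": -1.0, "x": -0.637, "y": 0.221, "z": 0.01, "ax": 0.02, "ay": -0.01, "az": -0.087},
    {"grip": -1.0, "x": -0.637, "y": 0.221, "z": 0.01, "ax": 0.02, "ay": -0.01, "az": -0.087},
    {"grip": -1.0, "x": -0.637, "y": 0.221, "z": 0.01, "ax": 0.02, "ay": -0.01, "az": -0.087}
  ]
}}

```text
time: 7.5
tool_pos: [0.5685, 0.0559, 0.1655]
tcp_rot: [-2.186, -2.249, 0.018]
wrist_force: [0.9, 0.5, -0.0]
width: 1.001
grip_force: 0.0
```

```bash
python3 -c "
from h import *
c=snap('wrist','w3.png'); 
for x,y in((.5757,-.0503),(.5727,.0577)): print(proj(c,(x,y,.070)))
c=snap('top'); g=cv2.cvtColor(c['img'],cv2.COLOR_RGB2GRAY)
m=np.zeros_like(g); m[150:270,130:265]=(g[150:270,130:265]>150)*255
m=cv2.morphologyEx(m,cv2.MORPH_OPEN,np.ones((9,9))); ct=max(cv2.findContours(m,0,2)[0],key=cv2.contourArea)
P=np.array([plane(c,u,v,.013)[:2] for u,v in cv2.boxPoints(cv2.minAreaRect(ct))]); print('lid on mat',P.round(3).tolist(),P.mean(0))
plan((.5727,.0577,.17),1.6)"
```

```text
[322.96898046 310.22818176]
[323.55719404 199.27494655]
lid on mat [[0.551, 0.49], [0.545, 0.257], [0.376, 0.258], [0.381, 0.489]] [0.46323247 0.37372012]
xyz [ 0.0023  0.0081 -0.0083] axyz [-0.0215  0.009   0.0035] | time 7.6
```

View pics/w3.png

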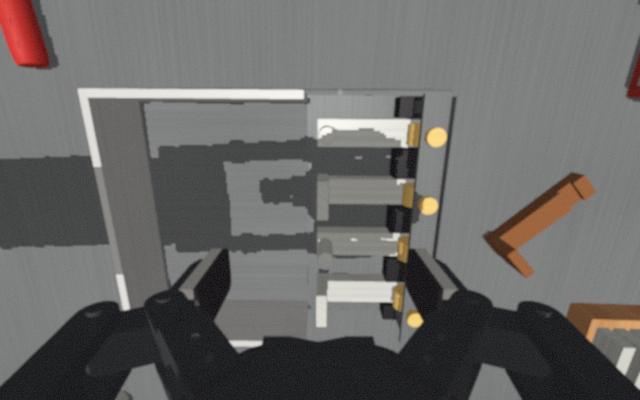

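Wide lugs are at (322,198) and (321,311), within 2 px of prediction. The lid lies centred on the mat. Now down onto the bay +27 lug.

{"op": "step_arm", "data": {
  "force": 80.0,
  "series": [
    {"grip": -0.3, "x": 0.002, "y": 0.007, "z": 0.0, "ax": -0.02, "ay": 0.01, "az": 0.0},
    {"grip": -0.3, "x": 0.002, "y": 0.007, "z": 0.08, "ax": -0.02, "ay": 0.01, "az": 0.0},
    {"grip": -0.3, "x": 0.002, "y": 0.007, "z": 0.16, "ax": -0.02, "ay": 0.01, "az": 0.0},
    {"grip": -0.3, "x": 0.002, "y": 0.007, "z": 0.22, "ax": -0.02, "ay": 0.01, "az": 0.0},
    {"grip": -0.3, "x": 0.002, "y": 0.007, "z": 0.238, "ax": -0.02, "ay": 0.01, "az": 0.0},
    {"grip": -0.3, "x": 0.002, "y": 0.007, "z": 0.238, "ax": -0.02, "ay": 0.01, "az": 0.0},
    {"grip": 1.0, "x": 0.002, "y": 0.007, "z": 0.238, "ax": -0.02, "ay": 0.01, "az": 0.0},
    {"grip": 1.0, "x": 0.002, "y": 0.007, "z": 0.238, "ax": -0.02, "ay": 0.01, "az": 0.0},
    {"grip": 1.0, "x": 0.002, "y": 0.007, "z": 0.238, "ax": -0.02, "ay": 0.01, "az": 0.0},
    {"grip": 1.0, "x": 0.002, "y": 0.007, "z": 0.238, "ax": -0.02, "ay": 0.01, "az": 0.0},
    {"grip": 1.0, "x": 0.002, "y": 0.007, "z": 0.238, "ax": -0.02, "ay": 0.01, "az": 0.0}
  ]
}}

```text
time: 8.7
tool_pos: [0.5722, 0.0556, 0.0494]
tcp_rot: [2.19, 2.251, 0.002]
wrist_force: [-2.2, 0.0, 6.7]
width: 0.093
grip_force: 80.1
```

```bash
python3 -c "
from h import *
s=bot.read_state(); plan(s['tool_pos']-[.145,.145*np.tan(np.radians(1.6)),0],1.6)"
```

```text
xyz [-0.     -0.2901 -0.0005] axyz [ 0.0032 -0.0007 -0.0002] | time 8.7
```

{"op": "step_arm", "data": {
  "series": [
    {"grip": 1.0, "x": 0.0, "y": -0.01, "z": 0.0, "ax": 0.0, "ay": 0.0, "az": 0.0},
    {"grip": 1.0, "x": 0.0, "y": -0.025, "z": 0.0, "ax": 0.0, "ay": 0.0, "az": 0.0},
    {"grip": 1.0, "x": 0.0, "y": -0.04, "z": 0.0, "ax": 0.0, "ay": 0.0, "az": 0.0},
    {"grip": 1.0, "x": 0.0, "y": -0.055, "z": 0.0, "ax": 0.0, "ay": 0.0, "az": 0.0},
    {"grip": 1.0, "x": 0.0, "y": -0.075, "z": 0.0, "ax": 0.0, "ay": 0.0, "az": 0.0},
    {"grip": 1.0, "x": 0.0, "y": -0.1, "z": 0.0, "ax": 0.0, "ay": 0.0, "az": 0.0}
  ]
}}

```text
time: 9.3
tool_pos: [0.5239, 0.0542, 0.049]
tcp_rot: [2.187, 2.249, 0.007]
wrist_force: [4.7, -0.3, 3.7]
width: 0.099
grip_force: 80.1
```

{"op": "step_arm", "data": {
  "series": [
    {"grip": 1.0, "x": 0.0, "y": -0.03, "z": 0.0, "ax": 0.0, "ay": 0.0, "az": 0.0},
    {"grip": 1.0, "x": 0.0, "y": -0.07, "z": 0.0, "ax": 0.0, "ay": 0.0, "az": 0.0},
    {"grip": 1.0, "x": 0.0, "y": -0.11, "z": 0.0, "ax": 0.0, "ay": 0.0, "az": 0.0},
    {"grip": 1.0, "x": 0.0, "y": -0.15, "z": 0.0, "ax": 0.0, "ay": 0.0, "az": 0.0},
    {"grip": 1.0, "x": 0.0, "y": -0.18, "z": 0.0, "ax": 0.0, "ay": 0.0, "az": 0.0},
    {"grip": 1.0, "x": 0.0, "y": -0.18, "z": 0.0, "ax": 0.0, "ay": 0.0, "az": 0.0},
    {"grip": 1.0, "x": 0.0, "y": -0.18, "z": 0.006, "ax": 0.0, "ay": 0.0, "az": 0.0},
    {"grip": 1.0, "x": 0.0, "y": -0.18, "z": 0.012, "ax": 0.0, "ay": 0.0, "az": 0.0},
    {"grip": 1.0, "x": 0.0, "y": -0.18, "z": 0.012, "ax": 0.0, "ay": 0.0, "az": 0.0}
  ]
}}

```text
time: 10.2
tool_pos: [0.4311, 0.0516, 0.0434]
tcp_rot: [-2.188, -2.25, 0.004]
wrist_force: [-14.5, -1.2, 22.9]
width: 0.098
grip_force: 83.2
```

{"op": "step_arm", "data": {
  "series": [
    {"grip": 0.45, "x": 0.0, "y": 0.0, "z": -0.004, "ax": 0.0, "ay": 0.0, "az": 0.0},
    {"grip": 0.45, "x": 0.0, "y": 0.0, "z": -0.004, "ax": 0.0, "ay": 0.0, "az": 0.0},
    {"grip": 0.45, "x": 0.0, "y": 0.0, "z": -0.004, "ax": 0.0, "ay": 0.0, "az": 0.0},
    {"grip": 0.45, "x": 0.0, "y": 0.0, "z": -0.03, "ax": 0.0, "ay": 0.0, "az": 0.0},
    {"grip": 0.45, "x": 0.0, "y": 0.0, "z": -0.09, "ax": 0.0, "ay": 0.0, "az": 0.0},
    {"grip": 0.45, "x": 0.0, "y": 0.0, "z": -0.17, "ax": 0.0, "ay": 0.0, "az": 0.0},
    {"grip": 0.45, "x": 0.0, "y": 0.0, "z": -0.25, "ax": 0.0, "ay": 0.0, "az": 0.0},
    {"grip": 0.45, "x": 0.0, "y": 0.0, "z": -0.25, "ax": 0.0, "ay": 0.0, "az": 0.0}
  ]
}}

```text
time: 11.0
tool_pos: [0.4366, 0.0519, 0.1725]
tcp_rot: [2.184, 2.247, 0.014]
wrist_force: [0.4, -0.4, 1.2]
width: 0.276
grip_force: 0.0
```

```bash
python3 -c "
from h import *
c=snap('wrist','w4.png'); a=c['img']
plan((.5747,-.0515,.17),1.6)"
```

```text
xyz [-0.2144  0.274   0.0015] axyz [ 0.0148 -0.001   0.0003] | time 11.05
```

View pics/w4.png

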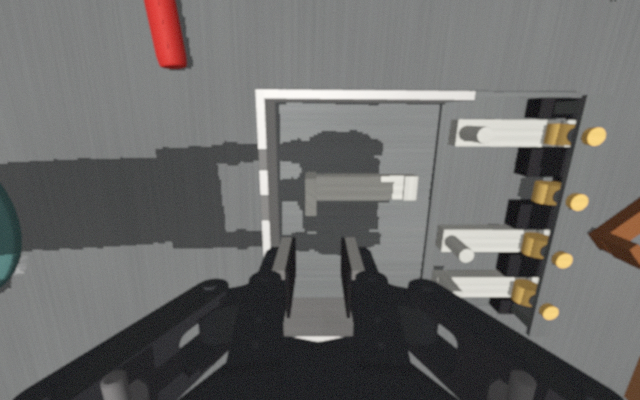

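The first blade lies flat inside the case, lug at (310,193) and tail at (415,188), short of the step edge at about column 435. Now the second, in bay -81.

{"op": "step_arm", "data": {
  "series": [
    {"grip": -0.3, "x": -0.212, "y": 0.275, "z": 0.0, "ax": 0.015, "ay": 0.0, "az": 0.0},
    {"grip": -0.3, "x": -0.212, "y": 0.275, "z": 0.0, "ax": 0.015, "ay": 0.0, "az": 0.0},
    {"grip": -0.3, "x": -0.212, "y": 0.275, "z": 0.0, "ax": 0.015, "ay": 0.0, "az": 0.0},
    {"grip": -0.3, "x": -0.212, "y": 0.275, "z": 0.0, "ax": 0.015, "ay": 0.0, "az": 0.0},
    {"grip": -0.3, "x": -0.212, "y": 0.275, "z": 0.0, "ax": 0.015, "ay": 0.0, "az": 0.0},
    {"grip": -0.3, "x": -0.212, "y": 0.275, "z": 0.0, "ax": 0.015, "ay": 0.0, "az": 0.0},
    {"grip": -0.3, "x": -0.212, "y": 0.275, "z": 0.0, "ax": 0.015, "ay": 0.0, "az": 0.0}
  ]
}}

```text
time: 11.75
tool_pos: [0.5703, -0.0498, 0.1648]
tcp_rot: [-2.184, -2.247, 0.011]
wrist_force: [0.1, 0.6, -1.0]
width: 0.648
grip_force: 0.0
```

```bash
python3 -c "
from h import *
plan((.575,-.0505,.049),1.6)"
```

```text
xyz [-0.0019  0.0118  0.2315] axyz [-0.0207 -0.0018  0.001 ] | time 11.75
```

{"op": "step_arm", "data": {
  "series": [
    {"grip": -0.3, "x": 0.0, "y": 0.008, "z": 0.0, "ax": -0.015, "ay": 0.0, "az": 0.0},
    {"grip": -0.3, "x": 0.0, "y": 0.008, "z": 0.08, "ax": -0.015, "ay": 0.0, "az": 0.0},
    {"grip": -0.3, "x": 0.0, "y": 0.008, "z": 0.16, "ax": -0.015, "ay": 0.0, "az": 0.0},
    {"grip": -0.3, "x": 0.0, "y": 0.008, "z": 0.22, "ax": -0.015, "ay": 0.0, "az": 0.0},
    {"grip": -0.3, "x": 0.0, "y": 0.008, "z": 0.236, "ax": -0.015, "ay": 0.0, "az": 0.0},
    {"grip": -0.3, "x": 0.0, "y": 0.008, "z": 0.236, "ax": -0.015, "ay": 0.0, "az": 0.0},
    {"grip": 1.0, "x": 0.0, "y": 0.008, "z": 0.236, "ax": -0.015, "ay": 0.0, "az": 0.0},
    {"grip": 1.0, "x": 0.0, "y": 0.008, "z": 0.236, "ax": -0.015, "ay": 0.0, "az": 0.0},
    {"grip": 1.0, "x": 0.0, "y": 0.008, "z": 0.236, "ax": -0.015, "ay": 0.0, "az": 0.0},
    {"grip": 1.0, "x": 0.0, "y": 0.008, "z": 0.236, "ax": -0.015, "ay": 0.0, "az": 0.0},
    {"grip": 1.0, "x": 0.0, "y": 0.008, "z": 0.236, "ax": -0.015, "ay": 0.0, "az": 0.0}
  ]
}}

```text
time: 12.85
tool_pos: [0.5748, -0.0506, 0.0503]
tcp_rot: [-2.19, -2.252, 0.001]
wrist_force: [-6.2, -0.3, 9.7]
width: 0.093
grip_force: 80.4
```

```bash
python3 -c "
from h import *
s=bot.read_state(); plan(s['tool_pos']-[.145,.145*np.tan(np.radians(1.6)),0],1.6)"
```

```text
xyz [ 0.000e+00 -2.901e-01  2.000e-04] axyz [-0.001   0.0001  0.0001] | time 12.85
```

{"op": "step_arm", "data": {
  "series": [
    {"grip": 1.0, "x": 0.0, "y": -0.01, "z": 0.0, "ax": 0.0, "ay": 0.0, "az": 0.0},
    {"grip": 1.0, "x": 0.0, "y": -0.025, "z": 0.0, "ax": 0.0, "ay": 0.0, "az": 0.0},
    {"grip": 1.0, "x": 0.0, "y": -0.04, "z": 0.0, "ax": 0.0, "ay": 0.0, "az": 0.0},
    {"grip": 1.0, "x": 0.0, "y": -0.055, "z": 0.0, "ax": 0.0, "ay": 0.0, "az": 0.0},
    {"grip": 1.0, "x": 0.0, "y": -0.075, "z": 0.0, "ax": 0.0, "ay": 0.0, "az": 0.0},
    {"grip": 1.0, "x": 0.0, "y": -0.1, "z": 0.0, "ax": 0.0, "ay": 0.0, "az": 0.0},
    {"grip": 1.0, "x": 0.0, "y": -0.13, "z": 0.0, "ax": 0.0, "ay": 0.0, "az": 0.0}
  ]
}}

```text
time: 13.55
tool_pos: [0.5116, -0.0525, 0.0497]
tcp_rot: [2.188, 2.25, 0.005]
wrist_force: [3.2, 0.2, 2.1]
width: 0.096
grip_force: 80.0
```

{"op": "step_arm", "data": {
  "series": [
    {"grip": 1.0, "x": 0.0, "y": -0.04, "z": 0.0, "ax": 0.0, "ay": 0.0, "az": 0.0},
    {"grip": 1.0, "x": 0.0, "y": -0.08, "z": 0.0, "ax": 0.0, "ay": 0.0, "az": 0.0},
    {"grip": 1.0, "x": 0.0, "y": -0.12, "z": 0.0, "ax": 0.0, "ay": 0.0, "az": 0.0},
    {"grip": 1.0, "x": 0.0, "y": -0.155, "z": 0.0, "ax": 0.0, "ay": 0.0, "az": 0.0},
    {"grip": 1.0, "x": 0.0, "y": -0.155, "z": 0.0, "ax": 0.0, "ay": 0.0, "az": 0.0},
    {"grip": 1.0, "x": 0.0, "y": -0.155, "z": 0.006, "ax": 0.0, "ay": 0.0, "az": 0.0},
    {"grip": 1.0, "x": 0.0, "y": -0.155, "z": 0.011, "ax": 0.0, "ay": 0.0, "az": 0.0},
    {"grip": 1.0, "x": 0.0, "y": -0.155, "z": 0.011, "ax": 0.0, "ay": 0.0, "az": 0.0}
  ]
}}

```text
time: 14.35
tool_pos: [0.4321, -0.0544, 0.0443]
tcp_rot: [-2.188, -2.251, 0.003]
wrist_force: [-11.6, 1.4, 18.3]
width: 0.094
grip_force: 82.4
```

{"op": "step_arm", "data": {
  "series": [
    {"grip": 0.45, "x": 0.0, "y": 0.0, "z": -0.004, "ax": 0.0, "ay": 0.0, "az": 0.0},
    {"grip": 0.45, "x": 0.0, "y": 0.0, "z": -0.004, "ax": 0.0, "ay": 0.0, "az": 0.0},
    {"grip": 0.45, "x": 0.0, "y": 0.0, "z": -0.004, "ax": 0.0, "ay": 0.0, "az": 0.0},
    {"grip": 0.45, "x": 0.0, "y": 0.0, "z": -0.03, "ax": 0.0, "ay": 0.0, "az": 0.0},
    {"grip": 0.45, "x": 0.0, "y": 0.0, "z": -0.09, "ax": 0.0, "ay": 0.0, "az": 0.0},
    {"grip": 0.45, "x": 0.0, "y": 0.0, "z": -0.17, "ax": 0.0, "ay": 0.0, "az": 0.0},
    {"grip": 0.45, "x": 0.0, "y": 0.0, "z": -0.25, "ax": 0.0, "ay": 0.0, "az": 0.0},
    {"grip": 0.0, "x": 0.3, "y": 0.02, "z": -0.25, "ax": 0.0, "ay": 0.0, "az": 0.0},
    {"grip": -1.0, "x": 0.3, "y": 0.02, "z": -0.25, "ax": 0.0, "ay": 0.0, "az": 0.0},
    {"grip": -1.0, "x": 0.3, "y": 0.02, "z": -0.25, "ax": 0.0, "ay": 0.0, "az": 0.0},
    {"grip": -1.0, "x": 0.3, "y": 0.02, "z": -0.25, "ax": 0.0, "ay": 0.0, "az": 0.0}
  ]
}}

```text
time: 15.45
tool_pos: [0.4386, 0.101, 0.1692]
tcp_rot: [-2.182, -2.259, -0.005]
wrist_force: [0.0, -1.4, 0.0]
width: 0.933
grip_force: 0.0
```

```bash
python3 -c "
from h import *
c=snap('scene'); a=cv2.resize(c['img'][140:310,230:430],(800,600)[:2],interpolation=cv2.INTER_CUBIC); cv2.imwrite('pics/s4.png',a[:,:,::-1])
plan((.4641,.3755,.15),-1)"
```

```text
xyz [0.5518 0.07   0.038 ] axyz [ 0.0021 -0.0014  0.0982] | time 15.5
```

View pics/s4.png

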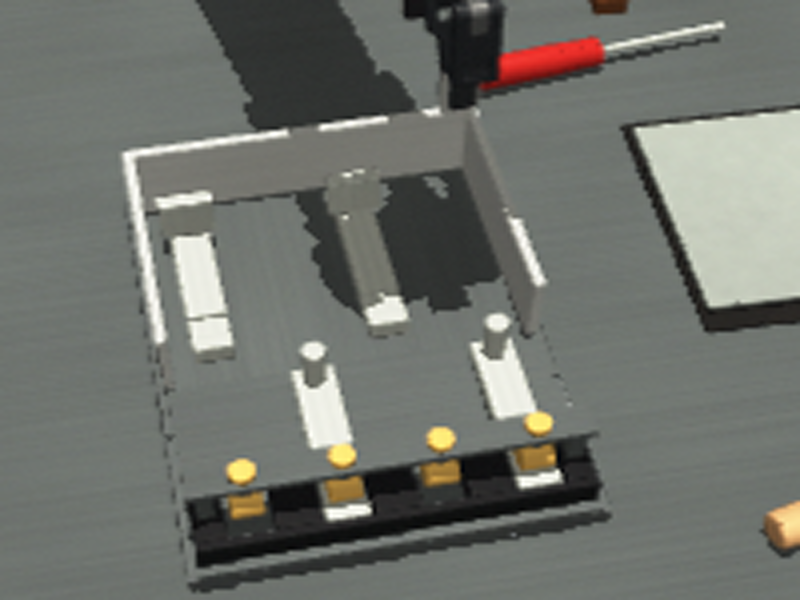

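The crop shows both wide blades flat in the case, at (200,270) and (365,250). Both posts are still clipped, at (315,390) and (500,370). Now the lid.

{"op": "step_arm", "data": {
  "series": [
    {"grip": -1.0, "x": 0.55, "y": 0.07, "z": 0.038, "ax": 0.0, "ay": 0.0, "az": 0.098},
    {"grip": -1.0, "x": 0.55, "y": 0.07, "z": 0.038, "ax": 0.0, "ay": 0.0, "az": 0.098},
    {"grip": -1.0, "x": 0.55, "y": 0.07, "z": 0.038, "ax": 0.0, "ay": 0.0, "az": 0.098},
    {"grip": -1.0, "x": 0.55, "y": 0.07, "z": 0.038, "ax": 0.0, "ay": 0.0, "az": 0.098},
    {"grip": -1.0, "x": 0.55, "y": 0.07, "z": 0.038, "ax": 0.0, "ay": 0.0, "az": 0.098},
    {"grip": -1.0, "x": 0.55, "y": 0.07, "z": 0.038, "ax": 0.0, "ay": 0.0, "az": 0.098},
    {"grip": -1.0, "x": 0.55, "y": 0.07, "z": 0.038, "ax": 0.0, "ay": 0.0, "az": 0.098},
    {"grip": -1.0, "x": 0.55, "y": 0.07, "z": 0.038, "ax": 0.0, "ay": 0.0, "az": 0.098},
    {"grip": -1.0, "x": 0.55, "y": 0.07, "z": 0.038, "ax": 0.0, "ay": 0.0, "az": 0.098}
  ]
}}

```text
time: 16.4
tool_pos: [0.4659, 0.3699, 0.1487]
tcp_rot: [2.249, 2.194, -0.002]
wrist_force: [0.1, -0.8, -0.1]
width: 1.001
grip_force: 0.0
```

```bash
python3 -c "
from h import *
plan((.4641,.3755,.0225),-1)"
```

```text
xyz [ 0.0114 -0.0037  0.2524] axyz [-0.0011  0.0016 -0.0139] | time 16.4
```

{"op": "step_arm", "data": {
  "force": 60.0,
  "series": [
    {"grip": -1.0, "x": 0.007, "y": -0.004, "z": 0.08, "ax": 0.0, "ay": 0.0, "az": -0.01},
    {"grip": -1.0, "x": 0.007, "y": -0.004, "z": 0.16, "ax": 0.0, "ay": 0.0, "az": -0.01},
    {"grip": -1.0, "x": 0.007, "y": -0.004, "z": 0.22, "ax": 0.0, "ay": 0.0, "az": -0.01},
    {"grip": -1.0, "x": 0.007, "y": -0.004, "z": 0.249, "ax": 0.0, "ay": 0.0, "az": -0.01},
    {"grip": -1.0, "x": 0.007, "y": -0.004, "z": 0.249, "ax": 0.0, "ay": 0.0, "az": -0.01},
    {"grip": 1.0, "x": 0.007, "y": -0.004, "z": 0.249, "ax": 0.0, "ay": 0.0, "az": -0.01},
    {"grip": 1.0, "x": 0.007, "y": -0.004, "z": 0.249, "ax": 0.0, "ay": 0.0, "az": -0.01},
    {"grip": 1.0, "x": 0.007, "y": -0.004, "z": 0.249, "ax": 0.0, "ay": 0.0, "az": -0.01},
    {"grip": 1.0, "x": 0.007, "y": -0.004, "z": 0.249, "ax": 0.0, "ay": 0.0, "az": -0.01},
    {"grip": 1.0, "x": 0.007, "y": -0.004, "z": 0.249, "ax": 0.0, "ay": 0.0, "az": -0.01},
    {"grip": 1.0, "x": 0.007, "y": -0.004, "z": 0.249, "ax": 0.0, "ay": 0.0, "az": -0.01}
  ]
}}

```text
time: 17.5
tool_pos: [0.4644, 0.3761, 0.0261]
tcp_rot: [-2.241, -2.201, -0.004]
wrist_force: [-1.7, -0.7, 6.7]
width: 0.316
grip_force: 59.1
```

```bash
python3 -c "
from h import *
plan((.4776,.0289,.15),1.6)"
```

```text
xyz [-0.6934  0.0391 -0.249 ] axyz [ 0.003  -0.0031 -0.0874] | time 17.5
```

{"op": "step_arm", "data": {
  "series": [
    {"grip": 1.0, "x": 0.0, "y": 0.0, "z": -0.05, "ax": 0.0, "ay": 0.0, "az": 0.0},
    {"grip": 1.0, "x": 0.0, "y": 0.0, "z": -0.12, "ax": 0.0, "ay": 0.0, "az": 0.0},
    {"grip": 1.0, "x": 0.0, "y": 0.0, "z": -0.2, "ax": 0.0, "ay": 0.0, "az": 0.0},
    {"grip": 1.0, "x": -0.04, "y": 0.0, "z": -0.26, "ax": 0.0, "ay": 0.0, "az": -0.02},
    {"grip": 1.0, "x": -0.12, "y": 0.01, "z": -0.26, "ax": 0.0, "ay": 0.0, "az": -0.04},
    {"grip": 1.0, "x": -0.21, "y": 0.015, "z": -0.26, "ax": 0.0, "ay": 0.0, "az": -0.06},
    {"grip": 1.0, "x": -0.3, "y": 0.02, "z": -0.26, "ax": 0.0, "ay": 0.0, "az": -0.087},
    {"grip": 1.0, "x": -0.39, "y": 0.03, "z": -0.26, "ax": 0.0, "ay": 0.0, "az": -0.087},
    {"grip": 1.0, "x": -0.48, "y": 0.035, "z": -0.26, "ax": 0.0, "ay": 0.0, "az": -0.087},
    {"grip": 1.0, "x": -0.57, "y": 0.039, "z": -0.26, "ax": 0.0, "ay": 0.0, "az": -0.087},
    {"grip": 1.0, "x": -0.65, "y": 0.039, "z": -0.26, "ax": 0.0, "ay": 0.0, "az": -0.087},
    {"grip": 1.0, "x": -0.693, "y": 0.039, "z": -0.26, "ax": 0.0, "ay": 0.0, "az": -0.087}
  ]
}}

```text
time: 18.7
tool_pos: [0.4755, 0.0257, 0.1533]
tcp_rot: [-2.192, -2.249, 0.003]
wrist_force: [0.5, 0.4, -4.3]
width: 0.31
grip_force: 60.4
```

{"op": "step_arm", "data": {
  "series": [
    {"grip": 1.0, "x": 0.0, "y": 0.0, "z": 0.0, "ax": 0.0, "ay": 0.0, "az": 0.0},
    {"grip": 1.0, "x": 0.0, "y": 0.0, "z": 0.0, "ax": 0.0, "ay": 0.0, "az": 0.0},
    {"grip": 1.0, "x": 0.0, "y": 0.0, "z": 0.0, "ax": 0.0, "ay": 0.0, "az": 0.0},
    {"grip": 1.0, "x": 0.0, "y": 0.0, "z": 0.0, "ax": 0.0, "ay": 0.0, "az": 0.0}
  ]
}}

```text
time: 19.1
tool_pos: [0.4767, 0.0294, 0.154]
tcp_rot: [-2.188, -2.253, 0.0]
wrist_force: [0.6, -0.3, -3.5]
width: 0.31
grip_force: 60.3
```

```bash
python3 -c "
from h import *
plan((.4776,.0285,.110),1.6)
c=snap('wrist','w5.png')"
```

```text
xyz [-0.0019  0.0018  0.088 ] axyz [-0.0012 -0.0009  0.0021] | time 19.1
```

View pics/w5.png

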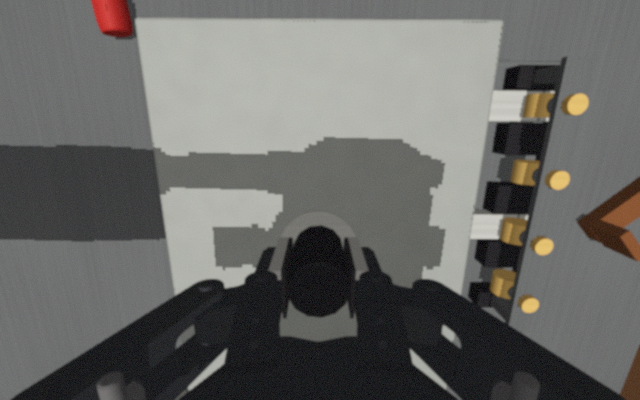

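The lid is held with its +y edge running from (138,18) to (502,21). I'll check its yaw and offset against the tool.

```bash
python3 -c "
from h import *
c=snap('wrist'); P=[plane(c,u,v,.141) for u,v in((138,18),(502,21))]; e=P[1]-P[0]
print(P,np.linalg.norm(e),np.degrees(np.arctan2(e[1],e[0]))); print((P[0]+P[1])[:2]/2-.116*np.array([-np.sin(.028),np.cos(.028)]))
s=bot.read_state(); print(s['tool_pos'])"
```

```text
[array([0.39096616, 0.13987588, 0.141     ]), array([0.55977897, 0.14334024, 0.141     ])] 0.16884835428889913 1.1756544636065218
[0.47862014 0.02565353]
[0.4768455  0.02933139 0.1541138 ]
```

{"op": "step_arm", "data": {
  "series": [
    {"grip": 1.0, "x": 0.0, "y": 0.001, "z": 0.04, "ax": 0.0, "ay": 0.0, "az": -0.007},
    {"grip": 1.0, "x": 0.0, "y": 0.001, "z": 0.07, "ax": 0.0, "ay": 0.0, "az": -0.007},
    {"grip": 1.0, "x": 0.0, "y": 0.001, "z": 0.09, "ax": 0.0, "ay": 0.0, "az": -0.007},
    {"grip": 1.0, "x": 0.0, "y": 0.001, "z": 0.104, "ax": 0.0, "ay": 0.0, "az": -0.007},
    {"grip": 1.0, "x": 0.0, "y": 0.001, "z": 0.11, "ax": 0.0, "ay": 0.0, "az": -0.007},
    {"grip": 1.0, "x": 0.0, "y": 0.001, "z": 0.115, "ax": 0.0, "ay": 0.0, "az": -0.007},
    {"grip": 1.0, "x": 0.0, "y": 0.001, "z": 0.115, "ax": 0.0, "ay": 0.0, "az": -0.007}
  ]
}}

```text
time: 19.9
tool_pos: [0.4777, 0.0285, 0.0969]
tcp_rot: [2.186, 2.256, 0.001]
wrist_force: [-0.4, -0.0, -5.1]
width: 0.308
grip_force: 60.3
```

{"op": "step_arm", "data": {
  "series": [
    {"grip": 1.0, "x": 0.0, "y": 0.0, "z": 0.002, "ax": 0.0, "ay": 0.0, "az": 0.0},
    {"grip": 1.0, "x": 0.0, "y": 0.0, "z": 0.004, "ax": 0.0, "ay": 0.0, "az": 0.0},
    {"grip": 1.0, "x": 0.0, "y": 0.0, "z": 0.004, "ax": 0.0, "ay": 0.0, "az": 0.0},
    {"grip": 1.0, "x": 0.0, "y": 0.0, "z": 0.004, "ax": 0.0, "ay": 0.0, "az": 0.0}
  ]
}}

```text
time: 20.3
tool_pos: [0.4781, 0.0285, 0.096]
tcp_rot: [2.186, 2.255, 0.002]
wrist_force: [-2.0, -0.7, 6.3]
width: 0.306
grip_force: 61.4
```

Contact came at the seated height (0.096), so I release and back off.

{"op": "step_arm", "data": {
  "series": [
    {"grip": -1.0, "x": 0.0, "y": 0.0, "z": -0.003, "ax": 0.0, "ay": 0.0, "az": 0.0},
    {"grip": -1.0, "x": 0.0, "y": 0.0, "z": -0.003, "ax": 0.0, "ay": 0.0, "az": 0.0},
    {"grip": -1.0, "x": 0.0, "y": 0.0, "z": -0.003, "ax": 0.0, "ay": 0.0, "az": 0.0},
    {"grip": -1.0, "x": 0.0, "y": 0.0, "z": -0.003, "ax": 0.0, "ay": 0.0, "az": 0.0},
    {"grip": -1.0, "x": 0.0, "y": 0.0, "z": -0.08, "ax": 0.0, "ay": 0.0, "az": 0.0},
    {"grip": -1.0, "x": 0.0, "y": 0.0, "z": -0.16, "ax": 0.0, "ay": 0.0, "az": 0.0},
    {"grip": -1.0, "x": 0.0, "y": 0.0, "z": -0.25, "ax": 0.0, "ay": 0.0, "az": 0.0},
    {"grip": -1.0, "x": 0.3, "y": 0.0, "z": -0.25, "ax": 0.0, "ay": 0.0, "az": 0.0},
    {"grip": -1.0, "x": 0.5, "y": 0.0, "z": -0.25, "ax": 0.0, "ay": 0.0, "az": 0.0},
    {"grip": -1.0, "x": 0.5, "y": 0.0, "z": -0.25, "ax": 0.0, "ay": 0.0, "az": 0.0},
    {"grip": -1.0, "x": 0.5, "y": 0.0, "z": -0.25, "ax": 0.0, "ay": 0.0, "az": 0.0},
    {"grip": -1.0, "x": 0.5, "y": 0.0, "z": -0.25, "ax": 0.0, "ay": 0.0, "az": 0.0}
  ]
}}

```text
time: 21.5
tool_pos: [0.4694, 0.2803, 0.2199]
tcp_rot: [2.187, 2.256, 0.001]
wrist_force: [0.8, -0.9, 0.3]
width: 1.003
grip_force: 0.0
```

```bash
python3 -c "
from h import *
c=snap('scene'); a=cv2.resize(c['img'][140:310,230:430],(800,600),interpolation=cv2.INTER_CUBIC); cv2.imwrite('pics/s5.png',a[:,:,::-1])
c=snap('top'); g=cv2.cvtColor(c['img'],cv2.COLOR_RGB2GRAY); o=cv2.imread('pics/top0.png',0)
for q in(o,g):
    print((q[175:232,260:300]>160).argmax(1)[::14],(q[175:232,345:380][:,::-1]>160).argmax(1)[::14],(q[215:245,280:365][::-1]>160).argmax(0)[::20])"
```

```text
[16 17 17 18 18] [14 13 12 12 11] [ 8  9 10 11 12]
[16 17 18 18 19] [14 13 12 11 11] [ 9 10 11 11 12]
```

View pics/s5.png

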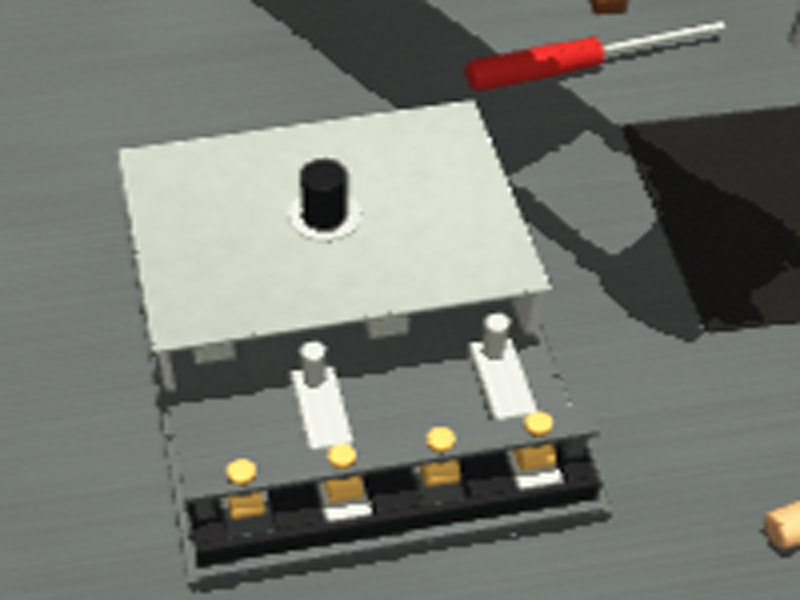

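The lid is seated squarely on the case, with edges within 1 px of the start. The blade tails show inside the case at (215,352) and (388,325), and both posts are still in their clips.

```bash
python3 -c "
from h import *
print(bot.finish_job())"
```

```text
the job is handed in; nothing more can be done
None
```

Job done and handed in at about 21.6 s of the 70 s limit: the lid was laid on the mat, both wide-lug blades were drawn flat into the case, the two post blades stayed clipped, and the lid is back squarely on the case; the judge's verdict was not shown.

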